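# Walk a die block round to its fence

## Robot

A 6-joint arm with a two-finger parallel gripper is mounted at the origin on a cart in front of the work surface, level with it; the furniture and walls round the work are solid. World frame = base frame: x ahead of the robot, y to its left, z up, the work surface at z = 0. Lengths are in m, angles in rad, forces in N, time in s.
With the tool pointing down it reaches from about 0.375 to 0.9 m from the base axis. Payload 3.1 kg.
Tool frame: the origin (TCP) lies midway between the tips of the shut fingers; the grasp point (between the pads) lies 19 mm behind it; z points along the fingers, y is the line along which they close (so a half turn about z gives the same grasp; the last joint's range is limited). The gripper opens to 87 mm and grips with 3 to 60 N. Pads are 19 mm wide; open, the fingers measure 117 mm over their backs; the gripper's body (75 mm by 190 mm) begins 51 mm behind the grasp point.
Start: joints at [0.995, 0.527, 1.433, -0, 1.181, -0.178], TCP at [0.242, 0.576, 0.223] pointing down, gripper open.
Joint ranges: [-3.08, 3.08], [-0.75, 2.2], [0.22, 2.44], [-1.43, 4.57], [0, 2.65], [-2.85, 2.85]. Speed limits (rad/s): [2.79, 2.79, 3.14, 3.14, 3.14, 3.14].

## Interface

Orientations are given as a unit quaternion [x, y, z, w].
In Python, from rig import status, imaging, order gives the robot as it stands.
- The arm moves only by the tool arm_command, never from a script. Its argument "deltas" is one flat list of numbers, 5 for each row, row after row: the opening, from -1 (shut) to 1 (fully open), so that 0 is half open, then the shift along the tool's x, y, z in m, then the turn about the tool's z in rad. In form: [gripper, tx, ty, tz, roll, gripper, tx, ty, tz, roll, ...]. A call has 1 to 12 rows; each row shifts and turns the commanded pose from where the row before left it, along the tool's axes as they then stand; what a row does not reach is not made up. A row lasts 1/8 s, in which the tool goes at most 62.5 mm and 10.7 degrees, less where a joint would pass 70% of its speed; a pose out of reach is approached as far as the arm can. A call with a gripper value outside its range is refused whole. The fingers move at their own pace and stop on an object; "newtons" is the grip in N (left out, the last holds). Time passes only in rows, so rows that do not move let the fingers close. It gives the time, the measured TCP pose, the force, the opening and the grip force at its end, in the units of the state.
- status.get_obs(): the state, without advancing time (a new reading comes with each control period).
- imaging.camera(name): name is "side" or "top"; returns (picture, depth): 400x640x3 uint8, red, green, blue; 400x640 float32, m along the optical axis (not along the pixel's ray), 0 where there is no reading.
- imaging.camera_params(name): a dict with "intrinsics" (3x3 intrinsics, pixels), "camera_from_world" (4x4, takes a point from world to camera coordinates). Camera axes: x right, y up, looking along -z (the intrinsics and any distortion apply to the point x, -y, -z); pixel columns grow to the right and rows downward; lengths in m; the calibration is good to about 2 mm. A picture is of the moment at which its call begins. camera_params takes no time and is no camera call.
- order.hand_in(): hands the job in; it is judged then, once.
The state is a dict: "time": time; "q": joint angles; "joint_velocities": joint speeds; "joint_torque": joint torques, N m; "position": TCP position; "tool_rot": TCP orientation; "ft_force": force on the tool from outside, world axes, zero at the start; "moment": the same for the moment, N m; "grip_width": finger opening in m; "grip_force": force on a finger pad.
Only numpy, scipy, OpenCV 4.12 (cv2) and the standard library are available. Lean on these libraries where they do the work, as an engineer would, in place of code of your own. Each camera call takes 0.05 s, during which the arm holds its last target. There are 200 camera calls.

## Task

Using pushes of the fingertips only, never pinching or lifting it, walk the heavy die block round roughly on the spot by its corners (its middle staying within about 5 cm of where it began) until its notched long side squarely faces the steel fence, still a few centimetres clear of it. Then push it straight up to the fence so that the notched side lies flat against it, with no end of the block hanging past an end of the fence. Never let a corner of the skewed block strike the fence, leave the other things where they are, and finish clear of everything.

Things in the scene. Friction and masses are not known exactly. Their poses are not given: they have to be found in the camera images.
- die_block: heavy bare grey metal block, loose, 96 (x) x 130 (y) x 40 (z) mm, 0.7 to 1.0 kg, too wide to grip; slides under 5 to 15 N. Only its +x side (130 mm long) has a notch, 24 mm wide, 12 mm deep, full height, at its middle. Origin: centre of the underside; x points out of the notched side, z up. Starts 130 to 160 mm in front of the fence, turned 45 to 86 degrees counterclockwise (from above) from facing it
- die_face (a point): on the die block: middle of the plane of its notched side (mouth of the notch), 48 mm from the block's centre along its x, 20 mm above the underside. Pushed square to a long side, about 52 mm to one side of that side's middle, the block turns about 1 rad per 0.09 m of push, and its middle shifts by less than half of the push
- fence: fixed low steel bar beyond the block, 220 mm long (y), 26 mm high, 16 mm thick, with a 6 mm high foot behind it to 52 mm back. Origin: middle of the working face's lower edge, at bench height. The working face looks to its own -x (to the robot, turned by up to 17 degrees). With the block home, block x points along fence x and die_face lies at fence x = 0
- setting_block: bystander, loose: plain small aluminium block without a notch, 40 x 50 x 30 mm, beside the +y end of the fence; origin centre of the underside
- charger: bystander, loose: black charger, 66 x 43 x 22 mm, to the right of the die block; origin centre of the underside
- tape_roll: bystander, loose: yellow tape roll lying flat, 75 mm across, 25 mm high, to the left of the die block; origin centre of the underside
- marker: bystander, loose: blue and white marker pen, 138 mm long, 19 mm high, behind the fence; origin centre of the underside
- spool: bystander, loose: solder spool standing upright, 60 mm across, 50 mm high, behind the fence; origin centre of the underside
- hex_keys: bystander, loose: red hex key set, 29 x 90 x 20 mm, beside the -y end of the fence; origin centre of the underside
Mind the look-alikes: they are no part of the job. What is shaped like the die_block but turquoise is not meant.

How it is judged:
By the outcome, as a careful person would: the job done as asked, in the order asked, and still so for the second after the job is handed in, with the robot touching nothing.
It also fails if it takes over 64 s, if anything falls off the work surface, if the arm or the gripper's body presses on something with over 40 N, if the wrist force passes 120 N, or if a joint passes its speed limit or range.

## Working session

There is one attempt and no reset: what is moved stays moved. The work goes in short steps, Python scripts to look and compute and a tool call to move; the robot and the scene stay as the last step left them, time stands still between calls to the robot, and variables do not carry over. Pictures are saved under pics/ and viewed, at most 10 in all, crops included, and the job is handed in when it is done.

Besides the shell and the picture viewer there is one more tool, called as name(argument=value, ...) on one line, values as JSON. arm_command: Moves the arm, as the interface text tells. Its arguments: {"type":"object","properties":{"deltas":{"type":"array"},"newtons":{"type":"number"}},"required":["deltas"]}

```bash
mkdir -p pics; ls; python3 - <<'E'
from rig import status, imaging
import cv2,numpy as np
for n in("top","side"):
    p,d=imaging.camera(n); cv2.imwrite(f"pics/{n}0.png",p[:,:,::-1]); np.savez(f"{n}0.npz",p=p,d=d)
    c=imaging.camera_params(n); print(n,c)
o=status.get_obs(); print(o)
E
```

```text
pics
top {'intrinsics': array([[401.68530988,   0.        , 322.09763006],
       [  0.        , 401.68530988, 206.15978915],
       [  0.        ,   0.        ,   1.        ]]), 'camera_from_world': array([[ 0.015303  , -0.99986023, -0.0067327 ,  0.10804098],
       [ 0.99226074,  0.01435617,  0.12333909, -0.59991239],
       [-0.12322519, -0.00856806,  0.99234175, -0.83328012],
       [ 0.        ,  0.        ,  0.        ,  1.        ]])}
side {'intrinsics': array([[363.44534279,   0.        , 323.60970975],
       [  0.        , 363.44534279, 201.44416576],
       [  0.        ,   0.        ,   1.        ]]), 'camera_from_world': array([[ 0.93134851, -0.36348542, -0.02164013, -0.53748344],
       [ 0.19002524,  0.43448125,  0.88040698, -0.20610217],
       [-0.31061287, -0.8240779 ,  0.47372487, -0.57698306],
       [ 0.        ,  0.        ,  0.        ,  1.        ]])}
{'time': 0.1, 'q': array([ 9.94510972e-01,  5.28391010e-01,  1.43378121e+00,  1.71131347e-05,
        1.18140190e+00, -1.78520275e-01]), 'joint_velocities': array([ 0.00024858, -0.00079148, -0.00107503,  0.00053786,  0.00077351,
       -0.00172138]), 'joint_torque': array([ 1.12860901e-04, -4.40984631e+01, -1.77150249e+01,  6.35220297e-02,
        5.34341822e-02, -5.01398586e-05]), 'position': array([0.24171163, 0.57564831, 0.22165631]), 'tool_rot': array([ 1.97577117e-01,  9.80286846e-01, -9.18093410e-04, -3.72448007e-04]), 'ft_force': array([ 0.14811655, -0.37903995,  0.2112551 ]), 'moment': array([ 0.0252601 , -0.02236533,  0.02075614]), 'grip_force': 0.0, 'grip_width': 0.08688585269025013}
```

View pics/top0.png

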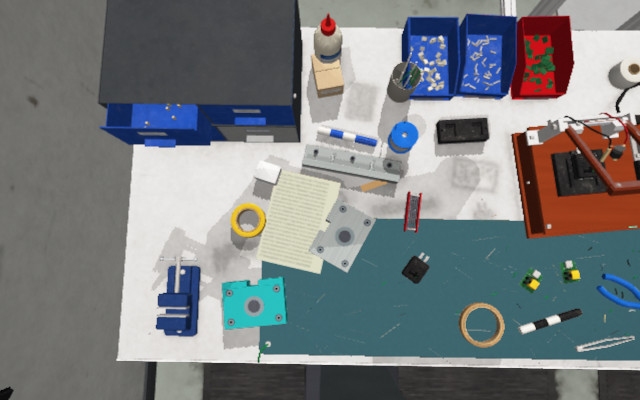

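View pics/side0.png

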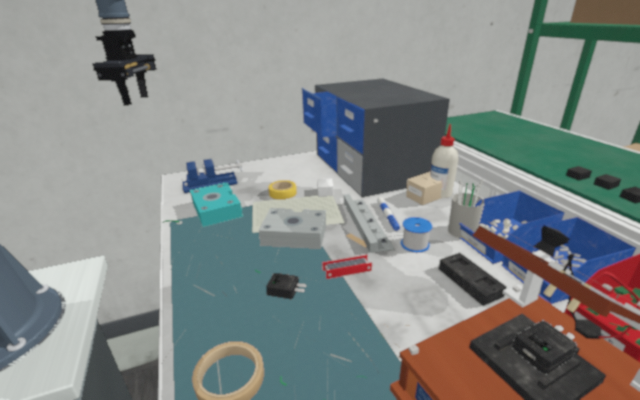

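The top view shows the grey die block at about (343,236), the fence at (352,163), the tape at (248,220), the charger at (416,268), the hex keys at (413,211) and the setting block at (267,172). The turquoise decoy is at (254,303). Next I'll enlarge the work area.

```bash
cat > h.py <<'E'
import numpy as np,cv2
from rig import imaging,status
def ray(n,uv,z):
    c=imaging.camera_params(n);K=c["intrinsics"];T=c["camera_from_world"];R=T[:3,:3];o=-R.T@T[:3,3]
    uv=np.atleast_2d(np.array(uv,float));d=np.c_[(uv[:,0]-K[0,2])/K[0,0],-(uv[:,1]-K[1,2])/K[1,1],-np.ones(len(uv))]@R
    return (o+d*((z-o[2])/d[:,2])[:,None])[:,:2]
def cloud(n,d):
    c=imaging.camera_params(n);K=c["intrinsics"];T=c["camera_from_world"];v,u=np.mgrid[:400,:640]
    P=np.stack([(u-K[0,2])/K[0,0]*d,-(v-K[1,2])/K[1,1]*d,-d],-1)
    return (P-T[:3,3])@T[:3,:3]
E
python3 - <<'E'
from h import *
f=np.load("top0.npz");p,d=f["p"],f["d"]
cv2.imwrite("pics/c1.png",cv2.resize(p[130:280,230:430,::-1],None,fx=4,fy=4,interpolation=cv2.INTER_CUBIC))
X=cloud("top",d);print(X[236,330],X[236,290],X[162,340],X[185,375],X[268,416])
E
```

```text
[0.53385365 0.09901438 0.03862539] [ 0.53447634  0.18830244 -0.00091941] [0.70457562 0.07794166 0.00385783] [ 6.53177978e-01 -2.33564268e-03 -2.44578231e-04] [ 0.46834739 -0.08836042  0.02022214]
```

View pics/c1.png

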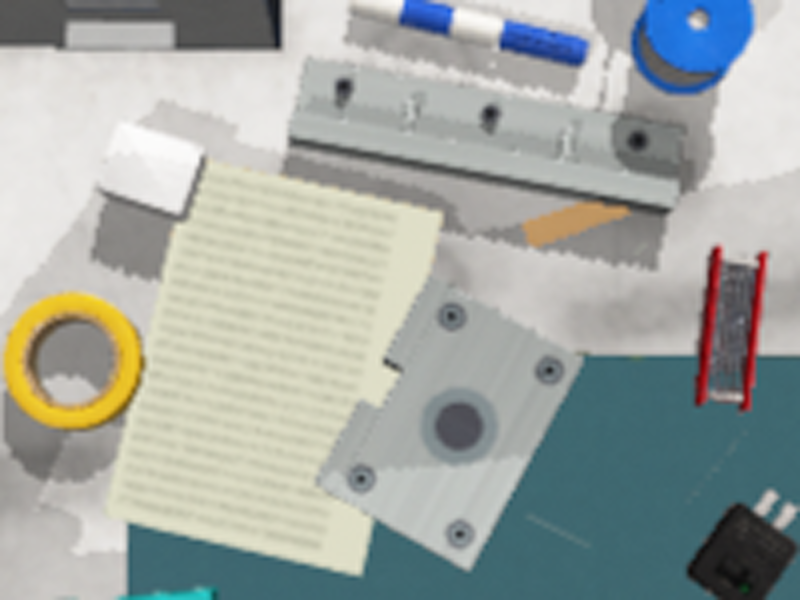

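The crop shows the block's notched side facing left and up, with corners at about (437,285), (582,358), (470,570) and (318,482). The fence's front top edge runs from (288,137) to (672,208). The flat orange sliver and the paper appear to be bench decoration.

```bash
cat >> h.py <<'E'
def block(p,d,v=1):
    X=cloud("top",d);m=(abs(X[...,2]-.039)<.009)&(abs(X[...,0]-.57)<.16)&(abs(X[...,1]-.07)<.13)
    s=cv2.cvtColor(p,cv2.COLOR_RGB2HSV)[...,1]; m&=s<90
    m=cv2.morphologyEx(m.astype(np.uint8),cv2.MORPH_OPEN,np.ones((3,3)))
    cs,_=cv2.findContours(m,cv2.RETR_EXTERNAL,cv2.CHAIN_APPROX_NONE);c=max(cs,key=cv2.contourArea)
    w=ray("top",c[:,0],.04)
    (ctr,sz,a)=cv2.minAreaRect((w*1000).astype(np.float32)); B=cv2.boxPoints((ctr,sz,a))
    # long axis; notch = the side where the mass centre is farther
    e=[B[1]-B[0],B[2]-B[1]]; l=max(e,key=np.linalg.norm); x=np.array([l[1],-l[0]])/np.linalg.norm(l)
    best=[]
    r=w*1000-ctr
    for s in(1,-1):
        n=s*x;t=np.array([-n[1],n[0]]);k=(abs(r@t)<8)&(r@n>0);best.append(((r@n)[k].mean(),s))
    n=x*min(best)[1]
    return np.array(ctr)/1000,np.degrees(np.arctan2(n[1],n[0])),np.array(sz),best
E
python3 - <<'E'
from h import *
f=np.load("top0.npz");p,d=f["p"],f["d"]
print(block(p,d))
c=np.array([(437,285),(582,358),(470,570),(318,482)])/4+[230,130]
w=ray("top",c-.4,.04);print("corners",w, w.mean(0),np.linalg.norm(w-np.roll(w,1,0),axis=1))
nn=w[0]+w[3]-w[1]-w[2];print(np.degrees(np.arctan2(nn[1],nn[0])))
a=ray("top",np.array([(288,137),(676,208)])/4+[229.6,129.6],.026);print("fence",a)
t=a[0]-a[1];print(np.linalg.norm(t),"yaw",np.degrees(np.arctan2(-t[0],t[1])),a.mean(0))
b=ray("top",np.array([(285,151),(668,216)])/4+[229.6,129.6],0);print("fence bottom",b)
X=cloud("top",d)
for v in range(160,182,1): print(v,X[v,340].round(3),X[v,375].round(3))
E
```

```text
(array([0.5361167 , 0.07301875]), np.float32(61.744434), array([ 95.48893738, 129.38070679]), [(np.float64(46.83610486885802), 1), (np.float64(35.01862491057181), -1)])
corners [[0.61003229 0.08085768]
 [0.57153133 0.00250877]
 [0.45800948 0.06184759]
 [0.50309056 0.14321483]] [0.53566592 0.07210722] [0.12379398 0.08729763 0.12809491 0.09302113]
62.37621212892131
fence [[ 0.69392675  0.16414818]
 [ 0.65681656 -0.05120825]]
0.218530450357727 yaw -9.777178571461222 [0.67537165 0.05646997]
fence bottom [[ 0.69174764  0.16731228]
 [ 0.65705735 -0.05139889]]
160 [0.708 0.078 0.008] [ 0.71  -0.002  0.004]
161 [0.706 0.078 0.007] [ 0.708 -0.002  0.005]
162 [0.705 0.078 0.004] [ 0.706 -0.002  0.004]
163 [0.702 0.078 0.003] [ 0.704 -0.002  0.003]
164 [0.7   0.078 0.005] [ 0.701 -0.002  0.005]
165 [0.693 0.079 0.023] [ 0.698 -0.002  0.006]
166 [0.691 0.079 0.023] [ 0.697 -0.002  0.003]
167 [0.689 0.078 0.022] [ 0.694 -0.002  0.003]
168 [0.685 0.079 0.028] [ 0.691 -0.002  0.006]
169 [0.684 0.078 0.023] [ 0.69  -0.002  0.003]
170 [0.682 0.078 0.022] [ 0.687 -0.002  0.003]
171 [0.679 0.078 0.024] [0.68  0.001 0.025]
172 [0.679 0.078 0.015] [0.678 0.001 0.023]
173 [0.68  0.078 0.   ] [0.676 0.    0.023]
174 [ 0.678  0.077 -0.001] [0.674 0.001 0.023]
175 [ 0.675  0.077 -0.001] [0.671 0.001 0.027]
176 [ 0.673  0.077 -0.001] [0.669 0.001 0.025]
177 [ 0.671  0.077 -0.003] [0.667 0.001 0.024]
178 [0.491 0.109 0.902] [0.665 0.    0.02 ]
179 [ 0.666  0.077 -0.   ] [ 0.665 -0.001  0.009]
180 [ 0.664  0.077 -0.001] [ 0.665 -0.002 -0.001]
181 [ 0.661  0.077 -0.001] [ 0.663 -0.002 -0.001]
```

```bash
cat > plan.py <<'E'
import sys;from h import *
# plan.py x y z yawdeg nrows : equal rows from measured pose to target (tool x yaw)
def pose():
    o=status.get_obs();x,y=o["tool_rot"][:2];return o["time"],o["position"],np.degrees(2*np.arctan2(y,x)),o
if __name__=="__main__":
    X,Y,Z,W=map(float,sys.argv[1:5]);N=int(sys.argv[5]);t,P,w,o=pose()
    dw=(W-w+180)%360-180;print("t",t,"pos",P.round(4),"yaw",round((w+180)%360-180,1),"dyaw",dw,"F",o["ft_force"].round(1))
    D=(np.array([X,Y,Z])-P)/N
    for i in range(N):
        a=np.radians(w+dw*i/N);tx=np.array([np.cos(a),np.sin(a)]);ty=np.array([tx[1],-tx[0]])
        print([round(float(v),4) for v in (D[:2]@tx,D[:2]@ty,-D[2],-np.radians(dw)/N)])
E
python3 plan.py .459 .032 .1 61.7 12
```

```text
t 0.1 pos [0.2417 0.5756 0.2217] yaw 157.2 dyaw -95.50936655472721 F [ 0.1 -0.4  0.2]
[-0.0342, -0.0348, 0.0101, 0.1389]
[-0.0387, -0.0297, 0.0101, 0.1389]
[-0.0425, -0.024, 0.0101, 0.1389]
[-0.0454, -0.0179, 0.0101, 0.1389]
[-0.0474, -0.0115, 0.0101, 0.1389]
[-0.0486, -0.0048, 0.0101, 0.1389]
[-0.0487, 0.002, 0.0101, 0.1389]
[-0.048, 0.0087, 0.0101, 0.1389]
[-0.0463, 0.0153, 0.0101, 0.1389]
[-0.0438, 0.0215, 0.0101, 0.1389]
[-0.0404, 0.0274, 0.0101, 0.1389]
[-0.0362, 0.0327, 0.0101, 0.1389]
```

arm_command(deltas=[-1, -0.034, -0.035, 0.01, 0.139, -1, -0.039, -0.03, 0.01, 0.139, -1, -0.042, -0.024, 0.01, 0.139, -1, -0.045, -0.018, 0.01, 0.139, -1, -0.047, -0.012, 0.01, 0.139, -1, -0.049, -0.005, 0.01, 0.139, -1, -0.049, 0.002, 0.01, 0.139, -1, -0.048, 0.009, 0.01, 0.139, -1, -0.046, 0.015, 0.01, 0.139, -1, -0.044, 0.022, 0.01, 0.139, -1, -0.04, 0.027, 0.01, 0.139, -1, -0.036, 0.033, 0.01, 0.139], newtons=20)

```text
time: 1.6
position: [0.4584, 0.0308, 0.1021]
tool_rot: [0.86, 0.51, -0.0, -0.0]
ft_force: [-0.0, -0.6, 1.0]
grip_width: 0.0001
grip_force: 0.0
```

```bash
python3 plan.py .459 .032 .012 61.7 3
```

```text
t 1.6 pos [0.4584 0.0308 0.1021] yaw 61.4 dyaw 0.33825552643335755 F [-0.  -0.6  1. ]
[0.0005, -0.0, 0.03, -0.002]
[0.0005, -0.0, 0.03, -0.002]
[0.0005, -0.0, 0.03, -0.002]
```

arm_command(deltas=[-1, 0, 0, 0.03, 0, -1, 0, 0, 0.03, 0, -1, 0, 0, 0.029, 0, -1, 0.008, 0, 0, 0, -1, 0.008, 0, 0, 0, -1, 0.007, 0, 0, 0.07, -1, 0.007, 0, 0, 0.07, -1, 0.007, 0, 0, 0.07, -1, 0.007, 0, 0, 0.07])

```text
time: 2.72
position: [0.4791, 0.0705, 0.0147]
tool_rot: [0.922, 0.387, -0.002, -0.001]
ft_force: [-4.7, -1.3, -0.3]
grip_width: 0.0004
grip_force: 1.7
```

```bash
cat > look.py <<'E'
import sys;from plan import *
p,d=imaging.camera("top");cv2.imwrite(f"pics/{sys.argv[1]}.png",cv2.resize(p[130:280,230:430,::-1],None,fx=4,fy=4,interpolation=cv2.INTER_CUBIC))
b=block(p,d);c=b[0];th=np.radians(-9.8);f=np.array([np.cos(th),np.sin(th)]);g=np.array([-f[1],f[0]]);r=c-[.6754,.0565]
t,P,w,o=pose();a=np.radians(b[1]);n=np.array([np.cos(a),np.sin(a)]);q=P[:2]-c
print("block",c.round(4),"yaw",round(float(b[1]),1),b[2],"fence x,y",r@f,r@g,"shift",c-[.536,.073]);print(t,P.round(4),"tool yaw",round((w+180)%360-180,1),"tcp in block",q@n,q@[-n[1],n[0]],o["ft_force"].round(1))
E
python3 look.py l1
```

```text
block [0.5601 0.0896] yaw 48.8 [ 78.3528595  129.28897095] fence x,y -0.11924718610028466 0.012984500715727421 shift [0.02410297 0.01659203]
2.775 [0.4805 0.0709 0.0147] tool yaw 45.5 tcp in block -0.06658467543757197 0.04755646959767838 [-3.5 -0.6  0.1]
```

View pics/l1.png

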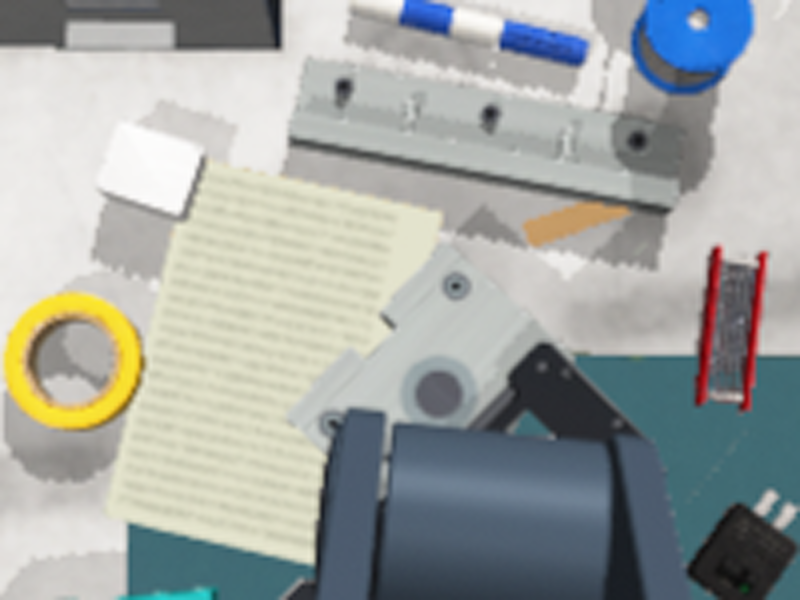

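The arm hides the block's rear in this picture. The notched edge is visible and gives a yaw of about 49°. Next I'll push the opposite corner from the fence side.

arm_command(deltas=[-1, -0.015, 0, 0, 0, -1, -0.01, 0, -0.04, 0, -1, 0, 0, -0.04, 0])

```text
time: 3.15
position: [0.4629, 0.0508, 0.0946]
tool_rot: [0.922, 0.387, -0.0, -0.0]
ft_force: [0.8, -0.1, 0.6]
grip_width: 0.0007
grip_force: 0.0
```

```bash
python3 plan.py .641 .1036 .09 49 4
```

```text
t 3.15 pos [0.4629 0.0508 0.0946] yaw 45.6 dyaw 3.404633799484685 F [ 0.8 -0.1  0.6]
[0.0406, 0.0226, 0.0011, -0.0149]
[0.0403, 0.0232, 0.0011, -0.0149]
[0.0399, 0.0238, 0.0011, -0.0149]
[0.0396, 0.0244, 0.0011, -0.0149]
```

arm_command(deltas=[-1, 0.041, 0.023, 0, -0.015, -1, 0.04, 0.023, 0, -0.015, -1, 0.04, 0.024, 0, -0.015, -1, 0.04, 0.025, 0, -0.015, -1, 0, 0, 0.03, 0, -1, 0, 0, 0.03, 0, -1, 0, 0, 0.02, 0])

```text
time: 4.03
position: [0.6427, 0.1035, 0.0126]
tool_rot: [0.91, 0.415, -0.0, -0.0]
ft_force: [0.1, 0.8, 0.1]
grip_width: 0.0002
grip_force: 0.0
```

```bash
python3 look.py l2; python3 - <<'E'
from h import *
p,d=imaging.camera("side");cv2.imwrite("pics/s2.png",cv2.resize(p[140:280,220:440,::-1],None,fx=3.5,fy=3.5))
E
```

```text
Traceback (most recent call last):
  File "look.py", line 3, in <module>
    b=block(p,d);c=b[0];th=np.radians(-9.8);f=np.array([np.cos(th),np.sin(th)]);g=np.array([-f[1],f[0]]);r=c-[.6754,.0565]
  File "h.py", line 15, in block
    cs,_=cv2.findContours(m,cv2.RETR_EXTERNAL,cv2.CHAIN_APPROX_NONE);c=max(cs,key=cv2.contourArea)
                                                                       ~~~^^^^^^^^^^^^^^^^^^^^^^^^
ValueError: max() iterable argument is empty
```

View pics/s2.png

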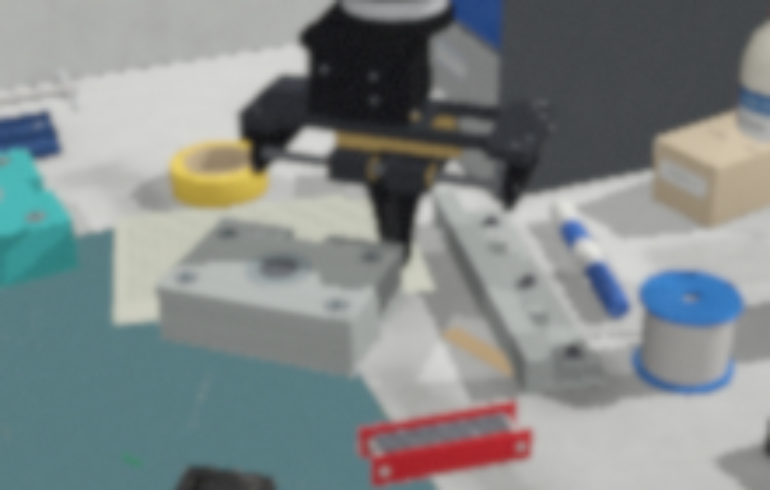

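The side view shows the shut fingertips at about (395,240), between the block's notched side and the fence, clear of both. I'll push back from there.

arm_command(deltas=[-1, -0.008, 0, 0, 0, -1, -0.007, 0, 0, 0, -1, -0.007, 0, 0, 0.06, -1, -0.007, 0, 0, 0.06, -1, -0.007, 0, 0, 0.06, -1, -0.007, 0, 0, 0.06, -1, -0.007, 0, 0, 0.06, -1, -0.007, 0, 0, 0.06, -1, 0.015, 0, 0, 0, -1, 0.005, 0, -0.04, 0, -1, 0, 0, -0.05, 0])

```text
time: 5.5
position: [0.6194, 0.0759, 0.1039]
tool_rot: [0.969, 0.246, -0.001, -0.0]
ft_force: [0.5, -0.4, 0.3]
grip_width: 0.0001
grip_force: 0.0
```

```bash
python3 plan.py .48 -.2 .12 20 5
```

```text
t 5.5 pos [0.6194 0.0759 0.1039] yaw 28.5 dyaw -8.49773250598733 F [ 0.5 -0.4  0.3]
[-0.0508, 0.0352, -0.0032, 0.0297]
[-0.0498, 0.0367, -0.0032, 0.0297]
[-0.0487, 0.0381, -0.0032, 0.0297]
[-0.0475, 0.0396, -0.0032, 0.0297]
[-0.0463, 0.041, -0.0032, 0.0297]
```

arm_command(deltas=[-1, -0.05, 0.035, -0.005, 0.03, -1, -0.05, 0.037, 0, 0.03, -1, -0.049, 0.038, 0, 0.03, -1, -0.047, 0.04, 0, 0.03, -1, -0.046, 0.041, 0, 0.03])

```text
time: 6.12
position: [0.4805, -0.2021, 0.1093]
tool_rot: [0.985, 0.172, 0.001, 0.001]
ft_force: [0.8, 0.4, 0.2]
grip_width: 0.0002
grip_force: 0.0
```

```bash
python3 look.py l3
```

```text
block [0.5286 0.0771] yaw 29.5 [ 95.43099976 129.42068481] fence x,y -0.148212531843251 -0.004670501087856059 shift [-0.00744476  0.00412483]
6.175 [ 0.4781 -0.2088  0.1093] tool yaw 19.5 tcp in block -0.1848050210486973 -0.22394625820160657 [-1.5 -3.3 -0.8]
```

View pics/l3.png

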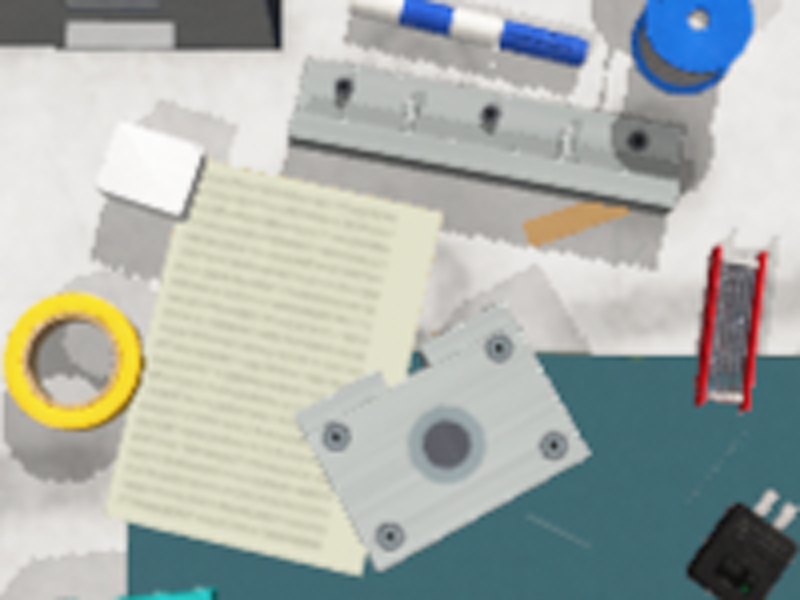

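The block is now at yaw 29.5°, shifted only about 8 mm. I'll push the rear-left corner from the robot's side.

```bash
python3 plan.py .441 .085 .1 29.5 6
```

```text
t 6.175 pos [ 0.4781 -0.2088  0.1093] yaw 19.5 dyaw 9.954033578277233 F [-1.5 -3.3 -0.8]
[0.0106, -0.0482, 0.0015, -0.029]
[0.0119, -0.0479, 0.0015, -0.029]
[0.0133, -0.0475, 0.0015, -0.029]
[0.0147, -0.0471, 0.0015, -0.029]
[0.0161, -0.0467, 0.0015, -0.029]
[0.0174, -0.0462, 0.0015, -0.029]
```

arm_command(deltas=[-1, 0.011, -0.048, 0, -0.029, -1, 0.012, -0.048, 0, -0.029, -1, 0.013, -0.047, 0, -0.029, -1, 0.015, -0.047, 0, -0.029, -1, 0.016, -0.047, 0, -0.029, -1, 0.017, -0.046, 0, -0.029, -1, 0, 0, 0, 0])

```text
time: 7.05
position: [0.4415, 0.0961, 0.109]
tool_rot: [0.966, 0.26, -0.0, -0.0]
ft_force: [-0.1, -0.3, 1.0]
grip_width: 0.0005
grip_force: 0.0
```

```bash
python3 plan.py .441 .085 .013 29.5 3
```

```text
t 7.05 pos [0.4415 0.0961 0.109 ] yaw 30.2 dyaw -0.6841642965956112 F [-0.1 -0.3  1. ]
[-0.002, 0.0031, 0.032, 0.004]
[-0.002, 0.0031, 0.032, 0.004]
[-0.002, 0.0031, 0.032, 0.004]
```

arm_command(deltas=[-1, -0.002, 0.003, 0.032, 0, -1, -0.002, 0.003, 0.032, 0, -1, -0.002, 0.003, 0.032, 0, -1, 0.008, 0, 0, 0, -1, 0.007, 0, 0, 0, -1, 0.007, 0, 0, 0.06, -1, 0.007, 0, 0, 0.06, -1, 0.007, 0, 0, 0.06, -1, 0.007, 0, 0, 0.06, -1, 0.007, 0, 0, 0.06, -1, 0.007, 0, 0, 0.06, -1, 0, 0, 0, 0])

```text
time: 8.55
position: [0.4937, 0.1051, 0.0139]
tool_rot: [0.997, 0.081, 0.0, -0.0]
ft_force: [-2.6, 1.2, 0.5]
grip_width: 0.0003
grip_force: 0.9
```

arm_command(deltas=[-1, -0.015, 0, 0, 0, -1, -0.01, 0, -0.04, 0, -1, 0, 0, -0.05, 0, -1, 0, 0.05, 0, 0, -1, 0, 0.055, 0, 0, -1, 0, 0.055, 0, 0, -1, 0, 0.055, 0, 0, -1, 0, 0.055, 0, 0, -1, 0, 0, 0, 0])

```text
time: 9.68
position: [0.5147, -0.1715, 0.1043]
tool_rot: [0.997, 0.078, 0.003, 0.003]
ft_force: [-0.2, 0.7, -0.6]
grip_width: 0.0003
grip_force: 0.0
```

```bash
python3 look.py l4
```

```text
block [0.5598 0.0735] yaw 11.0 [ 95.66551971 129.36381531] fence x,y -0.11680948155662171 -0.0029703720878274833 shift [0.02378943 0.00045506]
9.725 [ 0.513  -0.1686  0.1038] tool yaw 9.0 tcp in block -0.09230000534331756 -0.2285561136119359 [ 0.   0.5 -0. ]
```

```bash
python3 plan.py .6385 .036 .1 11 5
```

```text
t 9.725 pos [ 0.513  -0.1686  0.1038] yaw 9.0 dyaw 1.9959176796452027 F [ 0.   0.5 -0. ]
[0.0312, -0.0365, 0.0008, -0.007]
[0.0314, -0.0363, 0.0008, -0.007]
[0.0317, -0.036, 0.0008, -0.007]
[0.032, -0.0358, 0.0008, -0.007]
[0.0322, -0.0356, 0.0008, -0.007]
```

arm_command(deltas=[-1, 0.031, -0.036, 0, -0.007, -1, 0.031, -0.036, 0, -0.007, -1, 0.032, -0.036, 0, -0.007, -1, 0.032, -0.036, 0, -0.007, -1, 0.032, -0.036, 0, -0.007, -1, 0, 0, 0, 0])

```text
time: 10.48
position: [0.6369, 0.0435, 0.1033]
tool_rot: [0.995, 0.101, 0.001, -0.0]
ft_force: [0.2, -0.9, -0.3]
grip_width: 0.0005
grip_force: 0.0
```

```bash
python3 plan.py .6385 .036 .013 11 3
```

```text
t 10.475 pos [0.6369 0.0435 0.1033] yaw 11.6 dyaw -0.5722377087998609 F [ 0.2 -0.9 -0.3]
[0.0, 0.0026, 0.0301, 0.0033]
[0.0, 0.0026, 0.0301, 0.0033]
[0.0, 0.0026, 0.0301, 0.0033]
```

arm_command(deltas=[-1, 0, 0.003, 0.03, 0, -1, 0, 0.003, 0.03, 0, -1, 0, 0.002, 0.03, 0, -1, 0, 0, 0, 0, -1, -0.006, 0, 0, 0, -1, -0.006, 0, 0, 0, -1, -0.007, 0, 0, 0.06, -1, -0.007, 0, 0, 0.06, -1, -0.007, 0, 0, 0.06, -1, -0.007, 0, 0, 0.06, -1, -0.008, 0, 0, 0.06, -1, -0.008, 0, 0, 0.06])

```text
time: 11.98
position: [0.5852, 0.0255, 0.0147]
tool_rot: [0.997, -0.083, 0.004, 0.001]
ft_force: [3.6, -2.7, -0.5]
grip_width: 0.0007
grip_force: 1.7
```

arm_command(deltas=[-1, 0, 0, 0, 0, -1, 0.015, 0, 0, 0, -1, 0.003, 0, -0.04, 0, -1, 0, 0, -0.05, 0, -1, -0.025, 0.05, 0, 0, -1, -0.025, 0.05, 0, 0, -1, -0.025, 0.05, 0, 0, -1, -0.025, 0.05, 0, 0, -1, 0, 0, 0, 0])

```text
time: 13.1
position: [0.466, -0.1591, 0.1029]
tool_rot: [0.996, -0.085, -0.001, -0.0]
ft_force: [0.4, 0.2, -0.2]
grip_width: 0.0007
grip_force: 0.0
```

```bash
python3 look.py l5
```

```text
block [0.5335 0.0859] yaw -10.0 [129.47831726  95.53170013] fence x,y -0.14484055945182972 0.004862129464346087 shift [-0.00249945  0.01294442]
13.15 [ 0.4673 -0.1579  0.1029] tool yaw -9.7 tcp in block -0.022885719001291927 -0.25165895505825703 [ 0.9 -0.5 -0.5]
```

View pics/l5.png

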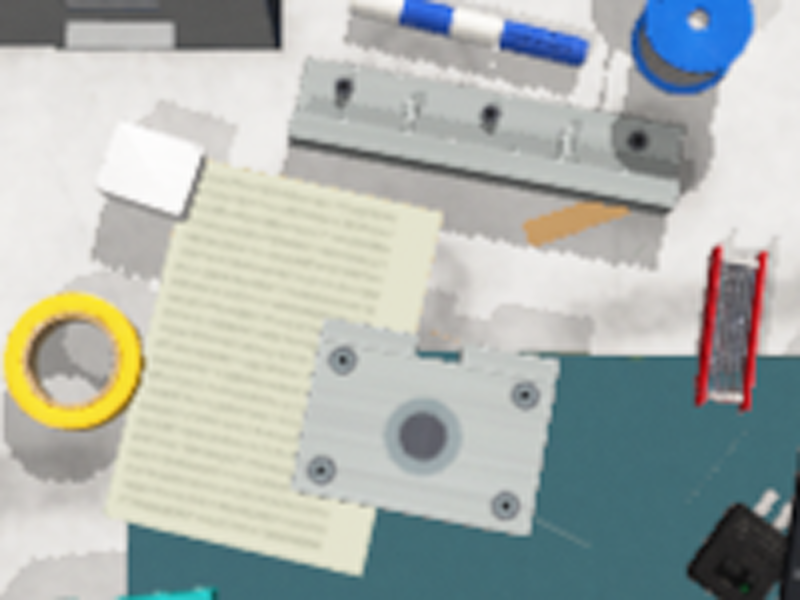

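The picture shows the notched side facing the fence squarely, with the notch at about (440,355) and a gap of about 97 mm. Next I'll open the fingers and go behind the block for the straight push.

```bash
python3 - <<'E'
from h import *
f=np.load("top0.npz");X=cloud("top",f["d"]);pts=[]
for u in range(308,396):
    r=[v for v in range(150,195) if X[v,u,2]>.017 and X[v,u,2]<.035 and .63<X[v,u,0]<.72]
    if r: pts.append(ray("top",[[u,max(r)+.5]],.024)[0])
pts=np.array(pts,np.float32);l=cv2.fitLine(pts,cv2.DIST_HUBER,0,.001,.001).ravel();s=np.sign(l[1])
print(len(pts),"fence yaw",np.degrees(np.arctan2(-l[0]*s,l[1]*s)),"face x at y=.0565",l[2]+(.0565-l[3])*l[0]/l[1])
E
python3 plan.py .462 .098 .1 -9.8 5
```

```text
88 fence yaw -9.920614 face x at y=.0565 0.6738335
t 13.15 pos [ 0.4673 -0.1579  0.1029] yaw -9.7 dyaw -0.14489826417195673 F [ 0.9 -0.5 -0.5]
[-0.0096, -0.0503, 0.0006, 0.0005]
[-0.0097, -0.0503, 0.0006, 0.0005]
[-0.0097, -0.0503, 0.0006, 0.0005]
[-0.0097, -0.0503, 0.0006, 0.0005]
[-0.0097, -0.0503, 0.0006, 0.0005]
```

arm_command(deltas=[1, -0.01, -0.05, 0, 0.0, 1, -0.01, -0.05, 0, 0.0, 1, -0.01, -0.05, 0, 0.0, 1, -0.009, -0.05, 0, 0.0, 1, -0.01, -0.05, 0, 0, 1, 0, 0, 0, 0, 1, 0, 0, 0, 0])

```text
time: 14.02
position: [0.4612, 0.0987, 0.1027]
tool_rot: [0.997, -0.081, 0.0, 0.0]
ft_force: [0.6, -0.1, -0.2]
grip_width: 0.0624
grip_force: 0.0
```

```bash
python3 plan.py .462 .098 .013 -9.9 3
```

```text
t 14.025 pos [0.4612 0.0987 0.1027] yaw -9.3 dyaw -0.6079399981423705 F [ 0.6 -0.1 -0.2]
[0.0003, 0.0002, 0.0299, 0.0035]
[0.0003, 0.0002, 0.0299, 0.0035]
[0.0003, 0.0002, 0.0299, 0.0035]
```

arm_command(deltas=[1, 0, 0, 0.03, 0.004, 1, 0, 0, 0.03, 0.004, 1, 0, 0, 0.03, 0.003, 1, 0, 0, 0, 0, 1, 0.006, 0, 0, 0, 1, 0.006, 0, 0, 0, 1, 0.006, 0, 0, 0, 1, 0.006, 0, 0, 0, 1, 0.008, 0, 0, 0, 1, 0.008, 0, 0, 0, 1, 0.008, 0, 0, 0, 1, 0.008, 0, 0, 0])

```text
time: 15.52
position: [0.5117, 0.0884, 0.013]
tool_rot: [0.996, -0.088, -0.005, 0.0]
ft_force: [-8.2, 1.4, 5.0]
grip_width: 0.0873
grip_force: 3.7
```

arm_command(deltas=[1, 0.008, 0, 0, 0, 1, 0.008, 0, 0, 0, 1, 0.008, 0, 0, 0, 1, 0.008, 0, 0, 0, 1, 0, 0, 0, 0, 1, 0, 0, 0, 0])

```text
time: 16.27
position: [0.5464, 0.0824, 0.0129]
tool_rot: [0.996, -0.088, -0.001, 0.0]
ft_force: [-4.6, 0.8, 3.4]
grip_width: 0.0868
grip_force: 2.6
```

```bash
python3 look.py l6; python3 -c "
from rig import status;print(status.get_obs()['grip_width'])"
```

```text
block [0.644  0.0698] yaw -3.0 [122.70801544  27.15697098] fence x,y -0.0332217480960107 0.007750159163126782 shift [ 0.10798218 -0.00320827]
16.325 [0.5464 0.0824 0.0129] tool yaw -10.1 tcp in block -0.09809999283324143 0.007533513761704652 [-6.1 -0.1  3.3]
0.08698822389876035h.py:23: RuntimeWarning: Mean of empty slice.
  n=s*x;t=np.array([-n[1],n[0]]);k=(abs(r@t)<8)&(r@n>0);best.append(((r@n)[k].mean(),s))
  ret = ret.dtype.type(ret / rcount)
```

View pics/l6.png

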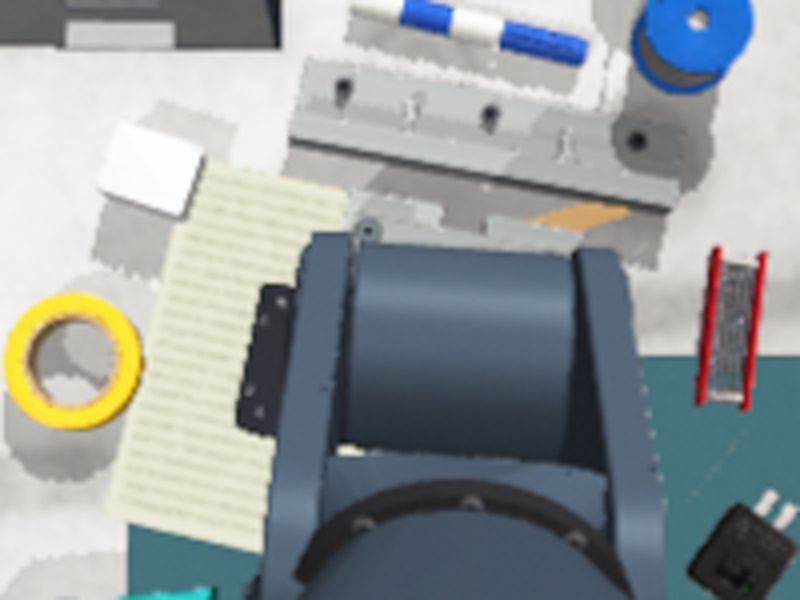

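The block still looks square as it moves. Its front edge runs from (345,195) to (580,238), parallel to the fence face, and about 25 mm remains.

arm_command(deltas=[1, 0.005, 0, 0, 0, 1, 0.005, 0, 0, 0, 1, 0.005, 0, 0, 0, 1, 0.004, 0, 0, 0, 1, 0.002, 0, 0, 0, 1, 0, 0, 0, 0])

```text
time: 17.08
position: [0.5663, 0.0788, 0.0126]
tool_rot: [0.996, -0.088, -0.002, 0.0]
ft_force: [-6.0, 0.7, 3.2]
grip_width: 0.0869
grip_force: 3.0
```

arm_command(deltas=[1, 0.002, 0, 0, 0, 1, 0.001, 0, 0, 0, 1, 0, 0, 0, 0])

```text
time: 17.45
position: [0.5689, 0.0784, 0.0126]
tool_rot: [0.996, -0.088, -0.003, 0.0]
ft_force: [-6.2, 1.9, 5.8]
grip_width: 0.0869
grip_force: 3.3
```

arm_command(deltas=[1, 0.001, 0, 0, 0, 1, 0.001, 0, 0, 0, 1, 0, 0, 0, 0])

```text
time: 17.82
position: [0.5704, 0.0781, 0.0126]
tool_rot: [0.996, -0.088, -0.003, -0.0]
ft_force: [-7.6, 0.8, 4.2]
grip_width: 0.0873
grip_force: 3.6
```

arm_command(deltas=[1, 0.001, 0, 0, 0, 1, 0.001, 0, 0, 0, 1, 0, 0, 0, 0])

```text
time: 18.2
position: [0.5704, 0.0781, 0.0125]
tool_rot: [0.996, -0.088, -0.005, -0.0]
ft_force: [-9.8, 1.8, 8.0]
grip_width: 0.087
grip_force: 5.1
```

arm_command(deltas=[1, 0.001, 0, 0, 0, 1, 0.001, 0, 0, 0, 1, 0, 0, 0, 0])

```text
time: 18.58
position: [0.5703, 0.0781, 0.0124]
tool_rot: [0.996, -0.088, -0.007, -0.0]
ft_force: [-13.5, 2.9, 10.0]
grip_width: 0.0872
grip_force: 6.5
```

arm_command(deltas=[1, 0.002, 0, 0, 0, 1, 0.002, 0, 0, 0, 1, 0, 0, 0, 0, 1, 0, 0, 0, 0])

```text
time: 19.08
position: [0.5702, 0.078, 0.0121]
tool_rot: [0.996, -0.087, -0.011, -0.0]
ft_force: [-17.7, 3.4, 13.4]
grip_width: 0.0871
grip_force: 9.2
```

Pressed home. I'll back straight off, lift, move aside and look.

arm_command(deltas=[1, -0.006, 0, 0, 0, 1, -0.008, 0, 0, 0, 1, -0.02, 0, 0, 0, 1, 0, 0, -0.04, 0, 1, 0, 0, -0.05, 0, 1, -0.025, 0.05, -0.03, 0, 1, -0.025, 0.05, 0, 0, 1, -0.025, 0.05, 0, 0, 1, -0.025, 0.05, 0, 0, 1, 0, 0.05, 0, 0, 1, 0, 0, 0, 0, 1, 0, 0, 0, 0])

```text
time: 20.58
position: [0.4069, -0.1463, 0.1324]
tool_rot: [0.996, -0.089, 0.001, 0.0]
ft_force: [1.0, 0.1, -0.3]
grip_width: 0.0868
grip_force: 0.0
```

```bash
python3 look.py l7; python3 - <<'E'
from h import *
a=np.load("top0.npz")["p"];p,d=imaging.camera("top");m=(cv2.absdiff(a,p).max(2)>60).astype(np.uint8)
n,_,s,c=cv2.connectedComponentsWithStats(m)
print([(c[i].round(),s[i,4]) for i in range(1,n) if s[i,4]>25])
E
```

```text
block [0.6278 0.0691] yaw -10.0 [129.30932617  96.21481323] fence x,y -0.04907111592938506 0.004324859202060556 shift [ 0.09178107 -0.00388588]
20.625 [ 0.4067 -0.1455  0.1323] tool yaw -10.1 tcp in block -0.18032590296281284 -0.24984296179918225 [ 0.9 -0.1  0.2]
[(array([330., 170.]), np.int32(62)), (array([367., 183.]), np.int32(164)), (array([335., 180.]), np.int32(56)), (array([342., 194.]), np.int32(133)), (array([319., 203.]), np.int32(34)), (array([342., 209.]), np.int32(39)), (array([345., 240.]), np.int32(1618)), (array([329., 219.]), np.int32(32)), (array([320., 235.]), np.int32(45)), (array([319., 248.]), np.int32(58)), (array([471., 308.]), np.int32(4146)), (array([533., 284.]), np.int32(92)), (array([557., 318.]), np.int32(298)), (array([526., 328.]), np.int32(173)), (array([598., 344.]), np.int32(228)), (array([564., 374.]), np.int32(2995)), (array([630., 384.]), np.int32(196)), (array([  5., 394.]), np.int32(121))]
```

View pics/l7.png

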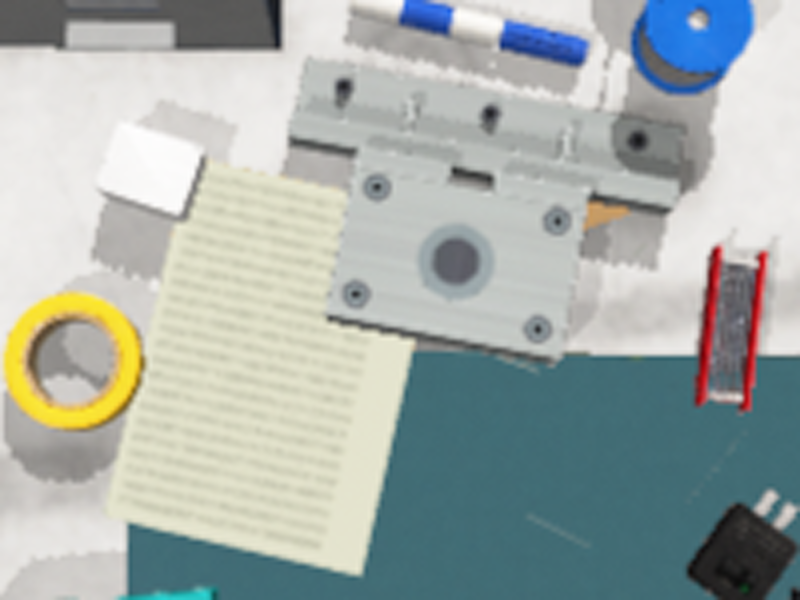

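The notched side lies flat along the fence face, with the notch at about (472,178). Both ends are well within the fence, the bystanders haven't moved, and the gripper is clear.

```bash
python3 -c "
from rig import order;print(order.hand_in())"
```

```text
the job is handed in; nothing more can be done
None
```

The die block was turned on the spot by corner pushes, pushed straight up to the fence so its notched side lies flat against it with both ends inside the fence's, and the job was handed in with the gripper clear of everything.

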